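# Close the canister

## Task

The scoop was left lying across the mouth of the large steel canister: move it into the shallow tray and lay it there flat, right way up. Then take the round lid from the sloping rack and close the large canister with it, so that the lid is fully home and level all round, and let go. Set things down rather than dropping them, keep the canister standing where it is, and leave everything else on the table undisturbed.

Things in the scene. Friction and masses are not known exactly. Their poses are not given: they have to be found in the camera images.
- canister: Large plain steel canister, open on top, upright and loose on the table: outer diameter 150 mm, 115 mm high, wall 4 mm (mouth 142 mm wide), 0.7 kg. Origin: centre of its underside, z up along its axis.
- canister_rim (a point): Centre of the large canister's mouth, level with the top of its rim, 115 mm above the table.
- lid: Round steel lid, 0.28 kg: flange 154 mm wide, 4 mm thick, rests on the rim; below it a 136 mm plug, 10 mm deep, tapering to 126, enters the mouth; on top a black grip bar 16 mm wide (lid x), 64 long (y), 26 high. Origin: on the axis at the flange's underside (flange top z = 4 mm, bar top z = 30); z out of its top. At first on the rack, tilted 35 degrees, x up the slope.
- rack: Fixed rack: aluminium plate 200 mm wide, 190 long, sloping 35 degrees, on dark legs; the lid lies on it against two pins (10 mm thick, 24 long) under its lower edge. Origin: on the table under the plate's centre; x points level to the high side, z up. Plate 85 mm above the table at its centre, 31 at the low edge, 140 at the high edge.
- scoop: Straight hand scoop, 205 mm long, 0.14 kg, flat underside, at first across the canister's mouth. Origin: on the underside below the centre of mass, at the best grip on the handle; x along it to the blade. Black handle 18 mm wide, 16 high, x = -95 to 25 mm; steel trough blade 50 mm wide, 25 high, open at the end, x = 25 to 110 mm.
- tray: Fixed shallow aluminium tray, inside 262 mm (its x) by 162 mm (its y), rim 16 mm high, floor 4 mm above the table. Origin: centre of its underside on the table, z up.
- pot: Small steel pot, a bystander: like the canister but 110 mm across and 80 mm high, open, with nothing on it. Origin: centre of its underside. Leave it.
- jar_a: Closed amber glass jar with a black cap, 54 mm across, 75 mm high; a bystander. Origin: centre of its underside.
- jar_b: Another jar like jar_a; a bystander.
- cup: White plastic cup, 72 mm across, 85 mm high; a bystander. Origin: centre of its underside.
- weight: Brass check weight, a cylinder 40 mm across and 30 mm high; a bystander. Origin: centre of its underside.
Not all that is in view belongs to the job. Of the things that look like the scoop, the middle-sized one is meant.

How it is judged:
On the way:
1. the scoop has been laid flat, right way up, in the tray and let go, while the lid is still off the canister (x of scoop in the frame of tray between -0.09 and 0.09 m and y of scoop in the frame of tray between -0.06 and 0.06 m and z of scoop in the frame of tray below 0.009 m and angle between scoop's own z axis and vertical below 0.06 rad and linear speed of scoop below 0.02 m/s and contact force between the fingers and scoop below 0.1 N and distance between lid and canister_rim above 0.1 m), for 0.2 s.
At the end, for the whole second after the job is handed in: The lid sits on the large canister: centre within 6 mm of the mouth's, flange within 3.5 mm of the rim, level within 2 degrees; the canister is upright; the scoop lies flat (3.4 degrees), right way up on the tray floor, origin within 90 (x) and 60 mm (y) of the tray's centre; all let go, at rest (horizontal distance between lid and canister_rim below 0.006 m and z of lid in the frame of canister_rim between -0.004 and 0.0035 m and angle between lid's own z axis and vertical below 0.035 rad and angle between the z axis of lid and the z axis of canister, either way round below 0.035 rad and linear speed of each of lid, scoop below 0.02 m/s and angle between canister's own z axis and vertical below 0.03 rad and x of scoop in the frame of tray between -0.09 and 0.09 m and y of scoop in the frame of tray between -0.06 and 0.06 m and z of scoop in the frame of tray below 0.009 m and angle between scoop's own z axis and vertical below 0.06 rad); the robot touches nothing.
It fails at once if the canister is shoved more than 40 mm or tipped (distance of canister from where it was at the start of the episode above 0.04 m or angle between canister's own z axis and vertical above 0.25 rad).
It fails at once if the lid is dropped (moves faster than 0.5 m/s out of the fingers) (linear speed of lid above 0.5 m/s and contact force between the fingers and lid below 0.05 N).
It fails at once if the scoop is dropped (moves faster than 0.7 m/s out of the fingers) (linear speed of scoop above 0.7 m/s and contact force between the fingers and scoop below 0.05 N).
It fails at once if a bystander is shifted more than 30 mm or tipped (distance of any of pot, jar_a, jar_b, cup, weight from where it was at the start of the episode above 0.03 m or angle between any of pot, jar_a, jar_b, cup, weight's own z axis and vertical above 0.3 rad).
It also fails if it takes over 59 s, if anything falls off the work surface, if the arm or the gripper's body presses on something with over 40 N, if the wrist force passes 120 N, or if a joint passes its speed limit or range.

## Robot

A 6-joint arm with a two-finger parallel gripper is mounted at the origin on the work surface. World frame = base frame: x ahead of the robot, y to its left, z up, the work surface at z = 0. Lengths are in m, angles in rad, forces in N, time in s.
With the tool pointing down it reaches from about 0.35 to 0.775 m from the base axis. Payload 7.3 kg.
Tool frame: the origin (TCP) lies on the mounting face of the last link; the fingertips stand 178 mm ahead of it and the grasp point (between the pads) lies 159 mm ahead of it (robot.tcp_to_tips is the distance from the TCP to the fingertips, in m); z points along the fingers, y is the direction in which the jaws open and shut (so a half turn about z gives the same grasp; the last joint's range is limited). The gripper opens to 92 mm and grips with 3 to 60 N. Pads are 19 mm wide; open, the fingers measure 130 mm over their backs; the gripper's body (75 mm by 190 mm) begins 47 mm behind the grasp point.
Start: joints at [1.122, 0.342, 1.524, -0, 1.275, -0.146], TCP at [0.157, 0.501, 0.405] pointing down, gripper open.
Joint ranges: [-2.53, 2.53], [-0.77, 2.02], [0.04, 2.7], [-1, 4.14], [0.28, 2.66], [-3.11, 3.11]. Speed limits (rad/s): [2.57, 2.57, 3.14, 3.14, 3.14, 3.14].

## Interface

Orientations are given as [roll, pitch, yaw] about the fixed x, y, z axes, in that order (R = Rz(yaw) Ry(pitch) Rx(roll)).
In Python, from cell import robot, viewer gives the robot as it stands.
- The arm moves only by the shell command python3 -m creep 'ROWS' [OPENING] [FORCE]. ROWS is JSON, a list that holds one entry, the list of rows, each a list of 6 numbers: the shift along the world's x, y, z in mm, then the turn, a rotation vector about the world's x, y, z in degrees. A call has 1 to 5 rows; each row shifts and turns the pose as measured when the row begins; what a row does not reach is not made up. A row lasts 1/12 s, in which the tool goes at most 41.7 mm and 7.16 degrees, less where a joint would pass 70% of its speed; a pose out of reach is approached as far as the arm can. A call with a gripper value outside its range is refused whole. OPENING is the closure, from -1 (fully open) to 1 (shut), set as the call begins (- or left out, the last holds). The fingers move at their own pace and stop on an object; FORCE is the grip in N (left out, the last holds). Time passes only in rows, so rows that do not move let the fingers close. It gives the time, the measured TCP pose, the force and the opening at its end, in the units of the state.
- robot.observe(): the state, without advancing time (a new reading comes with each control period).
- viewer.read_camera(name): name is "side" or "top" or "wrist"; returns the picture (480x640x3 uint8, blue, green, red); there is no depth.
- viewer.camera_model(name): a dict with "fx", "fy", "cx", "cy" (pixels), "pose" (4x4, takes a point from camera to world coordinates); the wrist camera has in their place "mount" (4x4, takes a point from camera to tool coordinates, whose origin is the TCP and whose axes are the flange's). Camera axes: x right, y up, looking along -z (the intrinsics and any distortion apply to the point x, -y, -z); pixel columns grow to the right and rows downward; lengths in m; the calibration is good to about 2 mm. The wrist camera is an equidistant fisheye: a pixel r from the principal point sees the ray r / f radians off the axis. A picture is of the moment at which its call begins: read the wrist's pose just before it. camera_model takes no time and is no camera call.
- robot.hand_in(): hands the job in, once; it reports no verdict.
The state is a dict: "time": time; "qpos": joint angles; "qvel": joint speeds; "joint_efforts": joint torques, N m; "tool_pos": TCP position; "tool_rot": TCP orientation; "contact_force": force on the tool from outside, world axes, zero at the start; "torque": the same for the moment, N m; "opening": finger opening in m.
Only numpy, scipy, OpenCV 4.12 (cv2) and the standard library are available. Lean on these libraries where they do the work, as an engineer would, in place of code of your own. Each camera call takes 0.05 s, during which the arm holds its last target. There are 200 camera calls.

## Working session

There is one attempt and no reset: what is moved stays moved. The work goes in short steps, Python scripts to look and compute and a shell command to move; the robot and the scene stay as the last step left them, time stands still between calls to the robot, and variables do not carry over. Pictures are saved under pics/ and viewed, about 8 in all and at most 12, crops included, and the job is handed in when it is done.

```bash
ls; mkdir -p pics; python3 - <<'E'
from cell import robot, viewer
import cv2,json
print(robot.observe())
for n in ["top","side","wrist"]:
    im=viewer.read_camera(n); cv2.imwrite(f"pics/{n}0.png",im); print(n,viewer.camera_model(n))
E
```

```text
pics
{'time': 0.0, 'qpos': array([ 1.12198575e+00,  3.42744634e-01,  1.52502100e+00,  1.94613897e-05,
        1.27545092e+00, -1.45984558e-01]), 'qvel': array([-0.00062273, -0.00092744,  0.00085513,  0.0016869 ,  0.00106721,
        0.00202373]), 'joint_efforts': array([ 1.16684889e-03, -4.31244063e+01, -2.44220692e+01,  7.17830588e-02,
        5.60155569e-02, -1.13517217e-04]), 'tool_pos': array([0.15647222, 0.50099405, 0.40403199]), 'tool_rot': array([-3.13998873e+00, -2.54635669e-04,  2.83876075e+00]), 'contact_force': array([-0.38468853, -0.46681758, -0.26565817]), 'torque': array([0.01609051, 0.01613286, 0.04525772]), 'opening': 0.09212097064953353}
top {'fx': 456.6802593185963, 'fy': 456.6802593185963, 'cx': 317.46665041328305, 'cy': 240.75330768046493, 'pose': array([[-1.40383343e-02,  9.93219940e-01, -1.15399632e-01,
         3.25950263e-01],
       [-9.99901048e-01, -1.38400215e-02,  2.51959107e-03,
         3.33270357e-02],
       [ 9.05374706e-04,  1.15423584e-01,  9.93315950e-01,
         1.19851524e+00],
       [ 0.00000000e+00,  0.00000000e+00,  0.00000000e+00,
         1.00000000e+00]])}
side {'fx': 449.6448658068995, 'fy': 449.6448658068995, 'cx': 317.2752077024607, 'cy': 235.88750734347258, 'pose': array([[ 0.83922987,  0.35748308, -0.40975489,  0.02933919],
       [-0.54377475,  0.55379115, -0.63057465, -0.64676754],
       [ 0.00149886,  0.75201144,  0.65914835,  0.79269459],
       [ 0.        ,  0.        ,  0.        ,  1.        ]])}
wrist {'fx': 371.64829954431775, 'fy': 371.64829954431775, 'cx': 327.04568363384277, 'cy': 237.3695113132006, 'mount': array([[ 5.00639635e-04,  9.54522136e-01,  2.98139634e-01,
         8.14464468e-02],
       [ 9.99999761e-01, -6.19773310e-04,  3.05051115e-04,
         1.19708948e-03],
       [ 4.75957030e-04,  2.98139410e-01, -9.54522219e-01,
         1.86218906e-02],
       [ 0.00000000e+00,  0.00000000e+00,  0.00000000e+00,
         1.00000000e+00]])}
```

View pics/top0.png

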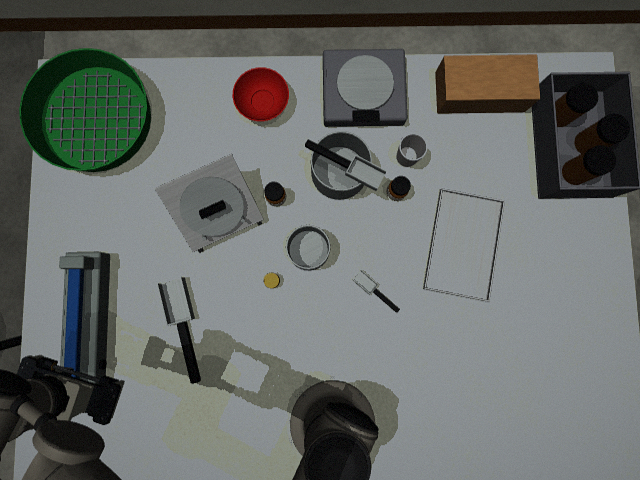

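View pics/side0.png

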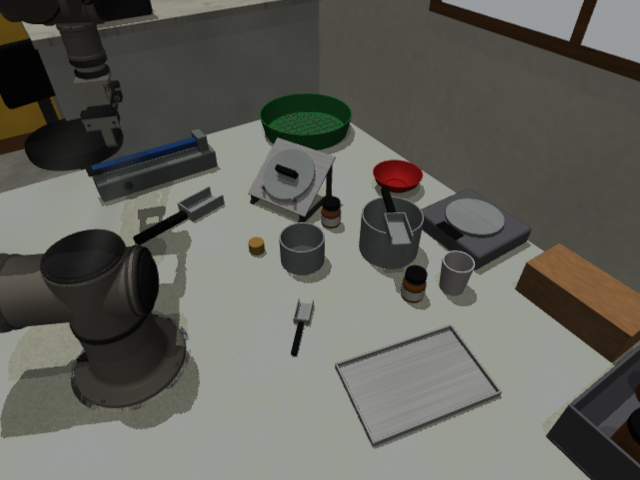

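```bash
cat > h.py <<'E'
from cell import robot, viewer
import numpy as np, cv2
from scipy.spatial.transform import Rotation as R
def ray(n,u,v,pose=None):
    m=viewer.camera_model(n); x=(u-m["cx"])/m["fx"]; y=(v-m["cy"])/m["fy"]
    if n=="wrist":
        r=np.hypot(x,y); s=np.sinc(r/np.pi); d=np.array([x*s,-y*s,-np.cos(r)]); P=pose@m["mount"]
    else: d=np.array([x,-y,-1]); P=m["pose"]
    return P[:3,3],P[:3,:3]@d
def at(n,u,v,z,pose=None):
    o,d=ray(n,u,v,pose); return o+d*(z-o[2])/d[2]
def proj(n,p,pose=None):
    m=viewer.camera_model(n); P=pose@m["mount"] if n=="wrist" else m["pose"]
    c=P[:3,:3].T@(np.asarray(p)-P[:3,3]); x,y,z=c[0],-c[1],-c[2]
    if n=="wrist":
        r=np.hypot(x,y); t=np.arctan2(r,z)/max(r,1e-9); x,y=x*t,y*t
    else: x,y=x/z,y/z
    return np.array([m["cx"]+m["fx"]*x,m["cy"]+m["fy"]*y])
def tool():
    s=robot.observe(); T=np.eye(4); T[:3,:3]=R.from_euler("xyz",s["tool_rot"]).as_matrix(); T[:3,3]=s["tool_pos"]; return T
def snap(n,name):
    T=tool(); im=viewer.read_camera(n); cv2.imwrite(f"pics/{name}.png",im); np.save(f"pics/{name}.npy",T); return im,T
E
python3 - <<'E'
from h import *
im=cv2.imread("pics/top0.png")
a=cv2.resize(im[120:210,290:440],None,fx=4,fy=4,interpolation=cv2.INTER_CUBIC)
b=cv2.resize(im[145:260,150:300],None,fx=4,fy=4,interpolation=cv2.INTER_CUBIC)[:240*2]
c=np.zeros((600,800,3),np.uint8); 
a=cv2.resize(im[120:210,290:440],(600,360),interpolation=cv2.INTER_CUBIC)
cv2.imwrite("pics/crop1.png",a)
for nm,u,v,z in [("tray",440,190,.016),("tray",503,200,.016),("tray",489,300,.016),("tray",424,290,.016),("lidbar",212,209,.11),("rackNW",233,153,.14),("rackSW low?",200,251,.031),("rackW",156,187,.14),("rackE",267,219,.031),("can",341,165,.115),("pot",308,247,.08),("jarA",275,193,.075),("jarB",399,186,.075),("cup",412,150,.085),("weight",272,281,.03),("scoop handle end",308,144,.125),("blade end",380,178,.12),("bigscoop",180,330,.02)]:
    print(nm,at("top",u,v,z).round(3))
E
```

```text
tray [ 0.594 -0.295  0.016]
tray [ 0.565 -0.46   0.016]
tray [ 0.304 -0.408  0.016]
tray [ 0.332 -0.242  0.016]
lidbar [0.533 0.285 0.11 ]
rackNW [0.663 0.229 0.14 ]
rackSW low? [0.439 0.332 0.031]
rackW [0.582 0.411 0.14 ]
rackE [0.52  0.16  0.031]
can [ 0.637 -0.029  0.115]
pot [0.441 0.054 0.08 ]
jarA [0.578 0.135 0.075]
jarB [ 0.592 -0.176  0.075]
cup [ 0.682 -0.21   0.085]
weight [0.36  0.148 0.03 ]
scoop handle end [0.687 0.05  0.125]
blade end [ 0.602 -0.123  0.12 ]
bigscoop [0.24  0.383 0.02 ]
```

View pics/crop1.png

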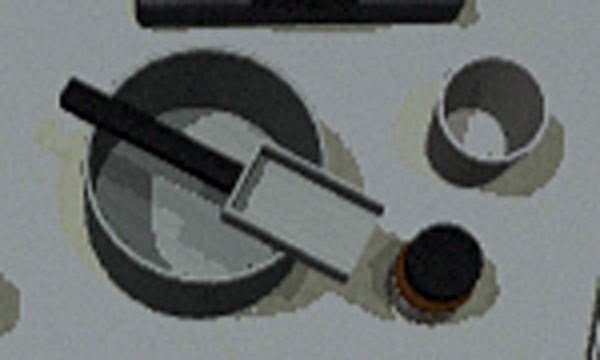

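```bash
python3 - <<'E'
from h import *
f=lambda x,y,z: at("top",290+x/4,120+y/4,z)
e=f(72,93,.131); j=f(242,180,.131); b=f(365,243,.120); c=f(206,166,.115)
d=(j-e)/np.linalg.norm(j-e); print(e,j,b,np.linalg.norm(j-e),np.degrees(np.arctan2(d[1],d[0])),"origin",e+d*.095,j-d*.025,"can",c)
E
```

```text
[0.68713403 0.05013581 0.131     ] [ 0.63185572 -0.05121227  0.131     ] [ 0.59495304 -0.12545963  0.12      ] 0.11544316703481028 -118.60938647141191 origin [ 0.64164464 -0.03326512  0.131     ] [ 0.64382661 -0.02926465  0.131     ] can [ 0.64549975 -0.03073553  0.115     ]
```

The things that look like the scoop are a large one at top (180,330), a small one at (376,290), and the one across the canister at (345,163). The last is the middle-sized one. It measures about 200 mm and lies on the mouth, and the crop confirms it. I'm moving above it now.

```bash
python3 -m creep '[[[27,-29.6,0,0,0,-5.6],[27,-29.6,0,0,0,-5.6],[27,-29.6,0,0,0,-5.6],[27,-29.6,0,0,0,-5.6],[27,-29.6,0,0,0,-5.6]]]' -0.1
python3 -m creep '[[[27,-29.6,0,0,0,-5.6],[27,-29.6,0,0,0,-5.6],[27,-29.6,0,0,0,-5.6],[27,-29.6,0,0,0,-5.6],[27,-29.6,0,0,0,-5.6]]]'
python3 -m creep '[[[27,-29.6,0,0,0,-5.6],[27,-29.6,0,0,0,-5.6],[27,-29.6,0,0,0,-5.6],[27,-29.6,0,0,0,-5.6],[27,-29.6,0,0,0,-5.6]]]'
python3 - <<'E'
from h import *
T=tool();print(robot.observe()["qpos"].round(2))
print((np.array([.643,-.032,0])-T[:3,3])*1000, "yaw turn", -27.7-np.degrees(np.arctan2(T[1,1],T[0,1])))
E
```

```text
time: 0.57
tool_pos: [0.2899, 0.3519, 0.4023]
tool_rot: [-3.14, -0.003, 2.345]
contact_force: [1.0, 0.1, -0.4]
opening: 0.0628
time: 0.98
tool_pos: [0.4283, 0.1957, 0.402]
tool_rot: [-3.139, -0.003, 1.832]
contact_force: [-0.0, 1.5, -0.1]
opening: 0.0504
time: 1.4
tool_pos: [0.5666, 0.0398, 0.4013]
tool_rot: [-3.137, -0.003, 1.317]
contact_force: [0.4, 1.1, 0.4]
opening: 0.0502
[-0.07  0.42  1.41  0.    1.31  0.19]
[  76.39379751  -71.76170476 -401.32273493] yaw turn -13.148790574339314
```

```bash
python3 -m creep '[[[25,-24,-15,0,0,-4.4],[25,-24,-15,0,0,-4.4],[25,-24,-15,0,0,-4.4],[0,0,0,0,0,0]]]'
python3 - <<'E'
from h import *
im,T=snap("wrist","w1"); print(T.round(4))
P=np.array([.643,-.032,.131]); d=np.array([np.cos(np.radians(-117.7)),np.sin(np.radians(-117.7)),0])
for x in (-.095,0,.025): print(proj("wrist",P+d*x,T))
E
```

```text
time: 1.73
tool_pos: [0.6479, -0.0434, 0.3523]
tool_rot: [-3.14, -0.002, 1.062]
contact_force: [-2.0, -0.4, -0.7]
opening: 0.0503
[[ 4.872e-01  8.733e-01 -5.000e-04  6.479e-01]
 [ 8.733e-01 -4.872e-01  2.400e-03 -4.340e-02]
 [ 1.900e-03 -1.600e-03 -1.000e+00  3.523e-01]
 [ 0.000e+00  0.000e+00  0.000e+00  1.000e+00]]
[305.88058246  88.50625453]
[311.67896942 256.34381473]
[313.32288111 294.88551924]
```

View pics/w1.png

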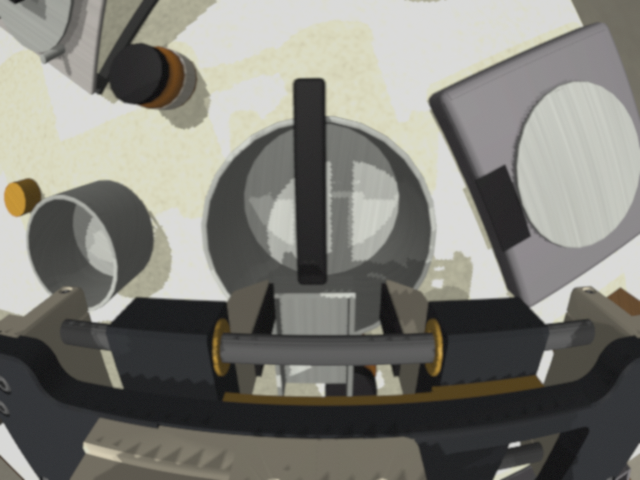

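```bash
python3 - <<'E'
from h import *
T=np.load("pics/w1.npy")
f=lambda u,v,z:at("wrist",u,v,z,T)
e=f(310,79,.131);j=f(313,283,.131);d=(j-e)/np.linalg.norm(j-e)
print(e,j,np.linalg.norm(j-e),np.degrees(np.arctan2(d[1],d[0])),e+d*.095)
o=e+d*.095; print("shift",(o-T[:3,3])*1000,"tool y",np.degrees(np.arctan2(T[1,1],T[0,1])))
# rim circle
im=cv2.imread("pics/w1.png"); 
from scipy.optimize import least_squares
p=np.array([f(u,v,.115) for u,v in [(203,230),(435,230),(237,158),(399,157),(212,185),(427,190)]])
s=least_squares(lambda q:np.hypot(*(p[:,:2]-q[:2]).T)-q[2],[.64,-.03,.075]);print(s.x,s.fun)
E
```

```text
[0.69163617 0.05560021 0.131     ] [ 0.63517907 -0.04714991  0.131     ] 0.11723903460231748 -118.78704174448325 [ 0.6458884  -0.02765927  0.131     ]
shift [  -1.98106543   15.74308137 -221.33643077] tool y -29.15474980897905
[ 0.64588716 -0.03357049  0.07502676] [-0.00061511 -0.00046836 -0.00087013 -0.00065566  0.00148839  0.00112088]
```

```bash
python3 -m creep '[[[-1,8,-15,0,0,0],[-1,8,-15,0,0,0],[0,0,-20,0,0,0],[0,0,-17,0,0,0],[0,0,0,0,0,0]]]'
python3 -m creep '[[[0,0,-3,0,0,0],[0,0,0,0,0,0],[0,0,0,0,0,0],[0,0,0,0,0,0],[0,0,0,0,0,0]]]' 1 30
python3 -m creep '[[[0,0,0,0,0,0],[0,0,10,0,0,0],[0,0,20,0,0,0],[0,0,30,0,0,0]]]'
```

```text
time: 2.2
tool_pos: [0.6432, -0.0233, 0.2859]
tool_rot: [-3.14, -0.004, 1.069]
contact_force: [-0.3, -0.2, -0.4]
opening: 0.0499
time: 2.62
tool_pos: [0.6431, -0.0213, 0.2876]
tool_rot: [3.139, -0.006, 1.073]
contact_force: [0.5, -0.8, -0.9]
opening: 0.0219
time: 2.95
tool_pos: [0.6416, -0.0214, 0.3448]
tool_rot: [-3.133, -0.002, 1.073]
contact_force: [0.3, 0.2, -1.5]
opening: 0.0175
```

```bash
python3 -m creep '[[[-16,-27.5,5,0,0,-6.05],[-16,-27.5,5,0,0,-6.05],[-16,-27.5,5,0,0,-6.05],[-16,-27.5,5,0,0,-6.05],[-16,-27.5,0,0,0,-6.05]]]'
python3 -m creep '[[[-16,-27.5,0,0,0,-6.05],[-16,-27.5,0,0,0,-6.05],[-16,-27.5,0,0,0,-6.05],[-16,-27.5,-20,0,0,-6.05],[-16,-27.5,-20,0,0,-6.05]]]'
python3 -m creep '[[[-16,-27.5,-20,0,0,-6.05],[-16,-27.5,-20,0,0,-6.05],[0,0,-20,0,0,0],[0,0,0,0,0,0]]]'
python3 - <<'E'
from h import *
im,T=snap("wrist","w2"); print(T.round(4))
snap("top","t2"); im2,_=snap("side","s2")
cv2.imwrite("pics/s2c.png",np.hstack([cv2.resize(im2[200:460,280:520],(360,390)),cv2.resize(im,(440,390))]))
E
```

```text
time: 3.37
tool_pos: [0.5615, -0.1574, 0.3775]
tool_rot: [3.136, -0.013, 0.534]
contact_force: [1.1, -0.6, -0.3]
opening: 0.0181
time: 3.78
tool_pos: [0.477, -0.3013, 0.3472]
tool_rot: [3.125, -0.025, -0.02]
contact_force: [1.1, -0.7, -1.9]
opening: 0.0181
time: 4.12
tool_pos: [0.4388, -0.3642, 0.2864]
tool_rot: [3.122, -0.026, -0.256]
contact_force: [-0.5, 1.8, -2.2]
opening: 0.0175
[[ 0.9671 -0.2537  0.0199  0.4388]
 [-0.2532 -0.9671 -0.025  -0.3642]
 [ 0.0256  0.0191 -0.9995  0.2864]
 [ 0.      0.      0.      1.    ]]
```

View pics/s2c.png

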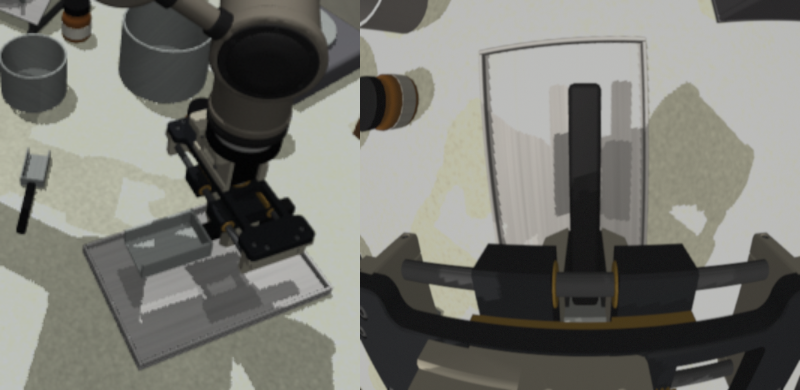

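```bash
python3 -m creep '[[[5,6,-20,0.7,0.6,1.5],[5,7,-20,0.7,0.5,1.5],[0,0,-25,0,0,0],[0,0,-25,0,0,0],[0,0,0,0,0,0]]]'
python3 - <<'E'
from h import *
print(tool().round(4))
E
```

```text
time: 4.68
tool_pos: [0.4575, -0.3478, 0.2101]
tool_rot: [3.127, -0.026, -0.186]
contact_force: [-2.3, 1.7, -2.3]
opening: 0.0177
[[ 0.9823 -0.1857  0.0225  0.4575]
 [-0.1853 -0.9825 -0.0188 -0.3478]
 [ 0.0256  0.0143 -0.9996  0.2101]
 [ 0.      0.      0.      1.    ]]
```

```bash
python3 -m creep '[[[0,0,-10,1.1,1.3,0],[0,0,0,0,0,0],[0,0,0,0,0,0]]]'
python3 - <<'E'
from h import *
print(tool().round(4))
E
```

```text
time: 4.93
tool_pos: [0.4603, -0.347, 0.2044]
tool_rot: [3.14, -0.003, -0.182]
contact_force: [1.1, 0.3, -0.7]
opening: 0.0177
[[ 0.9835 -0.1811  0.0023  0.4603]
 [-0.181  -0.9835 -0.002  -0.347 ]
 [ 0.0026  0.0016 -1.      0.2044]
 [ 0.      0.      0.      1.    ]]
```

```bash
python3 -m creep '[[[-4,-1,-10,0,0,0],[-4,-1,-10,0,0,0],[0,0,-4,0,0,0],[0,0,0,0,0,0]]]'
python3 -m creep '[[[0,0,-2,0,0,0],[0,0,0,0,0,0]]]'
```

```text
time: 5.27
tool_pos: [0.4527, -0.3501, 0.1824]
tool_rot: [3.136, -0.009, -0.182]
contact_force: [1.3, 1.1, -0.0]
opening: 0.0178
time: 5.43
tool_pos: [0.4526, -0.3503, 0.183]
tool_rot: [3.135, -0.01, -0.182]
contact_force: [1.0, -0.4, -1.5]
opening: 0.018
```

```bash
for i in 1; do python3 -m creep '[[[0,0,-5,0.3,0.4,0],[0,0,-2,0,0,0]]]'; python3 -m creep '[[[0,0,-4,0.2,0.3,0],[0,0,-2,0,0,0]]]'; python3 -m creep '[[[0,0,-4,0,0.2,0]]]'; done
```

```text
time: 5.6
tool_pos: [0.4534, -0.351, 0.1823]
tool_rot: [3.137, -0.007, -0.183]
contact_force: [-5.7, 5.5, 9.5]
opening: 0.018
time: 5.77
tool_pos: [0.4538, -0.3511, 0.1823]
tool_rot: [3.137, -0.004, -0.183]
contact_force: [-6.5, 3.6, 7.5]
opening: 0.0179
time: 5.85
tool_pos: [0.4541, -0.351, 0.182]
tool_rot: [3.136, -0.003, -0.183]
contact_force: [-6.8, 12.5, 45.9]
opening: 0.018
```

The fingertips reached the tray floor (TCP 0.182) with the underside still about 5 mm up, because I gripped the handle a little high. I'll take the pressure off, ease the grip to 3 N, and open slowly so the scoop slides down between the pads.

```bash
python3 -m creep '[[[0,0,0.5,0,0,0],[0,0,0,0,0,0],[0,0,0,0,0,0]]]' 1 3
python3 -m creep '[[[0,0,0,0,0,0],[0,0,0,0,0,0]]]' 0.58 3
python3 -m creep '[[[0,0,0,0,0,0],[0,0,0,0,0,0],[0,0,0,0,0,0]]]' 0.3
```

```text
time: 6.1
tool_pos: [0.4544, -0.3513, 0.185]
tool_rot: [3.134, -0.006, -0.183]
contact_force: [-0.5, 0.7, -1.0]
opening: 0.0182
time: 6.27
tool_pos: [0.4543, -0.3515, 0.1844]
tool_rot: [3.134, -0.005, -0.183]
contact_force: [-0.8, 0.1, -0.9]
opening: 0.0189
time: 6.52
tool_pos: [0.4541, -0.3516, 0.1832]
tool_rot: [3.135, -0.004, -0.184]
contact_force: [-0.5, -0.5, 0.2]
opening: 0.0309
```

```bash
python3 -m creep '[[[0,0,20,0,0,0],[0,0,35,0,0,0],[0,0,40,0,0,0],[0,0,40,0,0,0],[0,20,30,0,0,0]]]' -1 40
python3 - <<'E'
from h import *
T=tool(); a=np.radians(27); b=np.radians(35)
u=np.array([np.cos(b)*np.cos(a),np.cos(b)*np.sin(a),np.sin(b)]); n=np.array([-np.sin(b)*np.cos(a),-np.sin(b)*np.sin(a),np.cos(b)])
D=np.c_[np.cross(n,u),u,-n]
rv=np.degrees((R.from_matrix(D)*R.from_matrix(T[:3,:3]).inv()).as_rotvec()); print(rv,np.linalg.norm(rv),(np.array([.398,.218,.34])-T[:3,3])*1000)
print("tilt only",np.degrees((R.from_matrix(D)*R.from_matrix(np.c_[np.r_[D[:2,0],0],np.r_[np.cos(a),np.sin(a),0],[0,0,-1]]).inv()).as_rotvec()))
im,_=snap("top","t3"); im2,_=snap("side","s3")
cv2.imwrite("pics/c3.png",np.hstack([cv2.resize(im[170:320,400:530],(347,400),interpolation=cv2.INTER_CUBIC),cv2.resize(im2[310:450,320:510],(453,400)[:2],interpolation=cv2.INTER_CUBIC)]))
E
```

```text
time: 6.93
tool_pos: [0.4513, -0.3315, 0.3445]
tool_rot: [-3.138, 0.012, -0.186]
contact_force: [0.6, -0.2, 0.5]
opening: 0.0607
[-25.36879614 -35.29128489 123.0618184 ] 130.51153878300457 [-53.33216374 549.46317962  -4.54182825]
tilt only [ 1.58896675e+01 -3.11852283e+01 -1.29222003e-14]
```

View pics/c3.png

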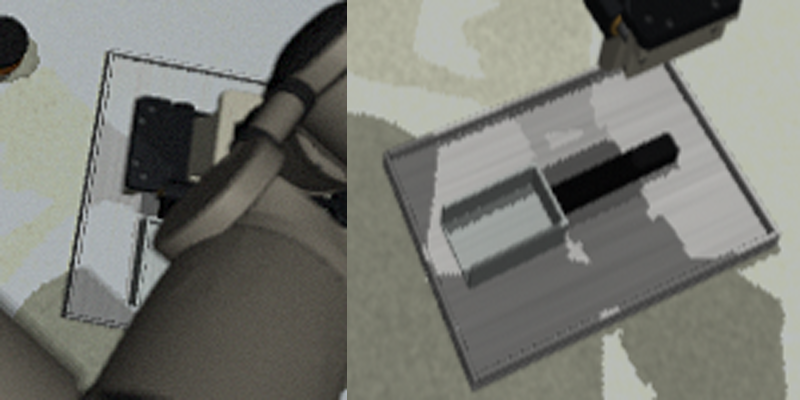

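The scoop lies flat and right way up in the tray: blade at crop (505,225), handle end at (670,150), well inside the walls. Next is the lid.

```bash
for i in 1; do
python3 -m creep '[[[-2.7,27.5,2,-1.27,-1.76,6.15],[-2.7,27.5,2,-1.27,-1.76,6.15],[-2.7,27.5,2,-1.27,-1.76,6.15],[-2.7,27.5,2,-1.27,-1.76,6.15],[-2.7,27.5,2,-1.27,-1.76,6.15]]]'
python3 -m creep '[[[-2.7,27.5,0,-1.27,-1.76,6.15],[-2.7,27.5,0,-1.27,-1.76,6.15],[-2.7,27.5,0,-1.27,-1.76,6.15],[-2.7,27.5,0,-1.27,-1.76,6.15],[-2.7,27.5,0,-1.27,-1.76,6.15]]]'
python3 -m creep '[[[-2.7,27.5,0,-1.27,-1.76,6.15],[-2.7,27.5,0,-1.27,-1.76,6.15],[-2.7,27.5,0,-1.27,-1.76,6.15],[-2.7,27.5,0,-1.27,-1.76,6.15],[-2.7,27.5,0,-1.27,-1.76,6.15]]]'; done
cat >> h.py <<'E'
def frame(deg,tilt):
    a,b=np.radians([deg,tilt]); u=np.array([np.cos(b)*np.cos(a),np.cos(b)*np.sin(a),np.sin(b)]); n=np.array([-np.sin(b)*np.cos(a),-np.sin(b)*np.sin(a),np.cos(b)])
    return np.c_[np.cross(n,u),u,-n]   # tool axes: x level, y up the slope, z into it
def go(p,D):
    T=tool(); print("shift",((np.asarray(p)-T[:3,3])*1000).round(1),"turn",np.degrees((R.from_matrix(D)*R.from_matrix(T[:3,:3]).inv()).as_rotvec()).round(2))
E
python3 -c "
from h import *
go([.398,.218,.34],frame(27,35)); print(robot.observe()['qpos'])"
```

```text
time: 7.45
tool_pos: [0.4377, -0.1904, 0.355]
tool_rot: [3.013, -0.139, 0.379]
contact_force: [-0.4, -0.2, -0.0]
opening: 0.0918
time: 7.87
tool_pos: [0.4214, -0.0466, 0.3516]
tool_rot: [2.825, -0.188, 0.974]
contact_force: [1.1, 0.2, -0.4]
opening: 0.0919
time: 8.28
tool_pos: [0.4047, 0.0971, 0.3482]
tool_rot: [2.641, -0.123, 1.567]
contact_force: [0.3, -0.7, -0.3]
opening: 0.0917
shift [ -6.7 120.9  -8.2] turn [-5.43 -7.87 26.75]
[ 0.01740112  0.10816688  2.07379002  0.21997063  0.46412127 -0.11964013]
```

```bash
python3 -m creep '[[[-1.5,27,-2,-1.2,-1.75,6],[-1.5,27,-2,-1.2,-1.75,6],[-1.5,27,-2,-1.2,-1.75,6],[-1.5,27,-2,-1.2,-1.75,6],[0,8,0,0,0,1]]]'
python3 -m creep '[[[0,0,0,0,0,0]]]'
python3 -c "
from h import *
go([.398,.218,.34],frame(27,35)); print(robot.observe()['qpos'])
snap('wrist','w4')"
```

```text
time: 8.7
tool_pos: [0.3954, 0.2205, 0.3365]
tool_rot: [2.54, -0.008, 2.04]
contact_force: [-0.1, -0.4, -0.3]
opening: 0.0916
time: 8.78
tool_pos: [0.395, 0.2217, 0.3357]
tool_rot: [2.542, -0.008, 2.043]
contact_force: [-0.2, -0.7, 0.8]
opening: 0.0923
shift [ 3.  -3.7  4.3] turn [-0.11 -0.79 -0.03]
[ 0.31171523  0.18711119  2.04154232  0.29856577  0.33406079 -0.41096634]
```

View pics/w4.png

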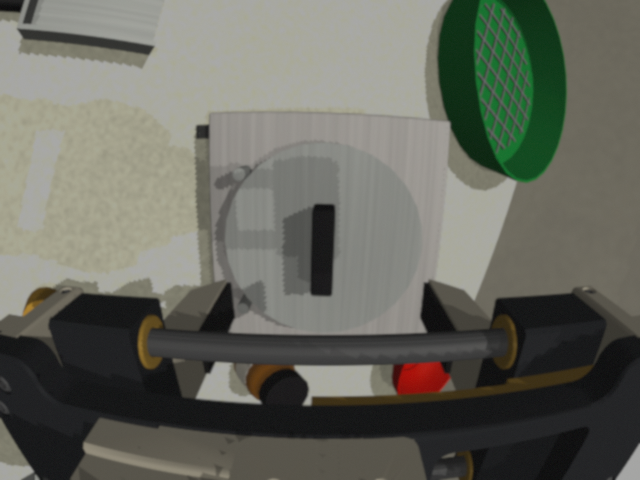

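```bash
python3 - <<'E'
from h import *
T=np.load("pics/w4.npy")
f=lambda u,v,z:at("wrist",u,v,z,T)
a=f(209,113,.031); b=f(449,122,.140); e=b-a; yaw=np.degrees(np.arctan2(e[1],e[0])); print(a,b,np.linalg.norm(e),yaw)
D=frame(yaw,35); n=-D[:,2]; u=D[:,1]; y=D[:,0]; P0=(a+b)/2-.1*y; print("plate c",P0)
def hit(px,h):
    o,d=ray("wrist",*px,T); return o+d*((P0+h*n-o)@n)/(d@n)
for px in [(323,205),(322,296),(322.5,250),(312,250),(334,250)]:
    p=hit(px,.040)-P0; print(px,(p@u).round(4),(p@y).round(4),(p@n).round(4))
for px in [(220,235),(422,235),(322,141)]:
    p=hit(px,.014)-P0; print("flange",px,(p@u).round(4),(p@y).round(4))
# bar from the top camera: check
o,d=ray("top",212,209); p=o+d*((P0+.04*n-o)@n)/(d@n)-P0; print("top cam",p@u,p@y)
c=hit((322.5,250),.040)
go(c-.012*n+.159*n,frame(yaw,35)); print(c,(c-.012*n+.159*n))
E
```

```text
[0.43781786 0.35253317 0.031     ] [0.57766077 0.41489899 0.14      ] 0.18795355150311646 24.035465476510574
plate c [0.54846952 0.29238673 0.0855    ]
(323, 205) -0.0008 0.0361 0.04
(322, 296) 0.0008 -0.0303 0.04
(322.5, 250) -0.0 0.0045 0.04
(312, 250) -0.0073 0.0042 0.04
(334, 250) 0.0079 0.0049 0.04
flange (220, 235) -0.0809 0.005
flange (422, 235) 0.0757 0.0116
flange (322, 141) -0.0037 0.0786
top cam 0.003753686815001695 -0.0023653942972451706
shift [ 53.6  31.8 -97. ] turn [-0.13 -0.82 -2.91]
[0.52564293 0.28718172 0.11824905] [0.44863791 0.25283975 0.2386644 ]
```

```bash
python3 -m creep '[[[10,6,-17,0,-0.2,-0.7],[10,6,-17,0,-0.2,-0.7],[10,6,-17,0,-0.2,-0.7],[10,6,-17,0,-0.2,-0.8],[0,0,0,0,0,0]]]' -0.1
python3 -c "
from h import *
go(np.array([.5256,.2872,.1182])-.003*frame(24,35)[:,0]*.5+.155*-frame(24,35)[:,2],frame(24,35))"
```

```text
time: 9.25
tool_pos: [0.4498, 0.2415, 0.2916]
tool_rot: [2.575, -0.013, 1.981]
contact_force: [0.0, -0.4, -0.1]
opening: 0.0629
shift [ -4.8   8.2 -46.5] turn [ 0.35 -2.6   0.5 ]
```

```bash
python3 -m creep '[[[-3,5,-15,0.3,-2.6,0.5],[0,0,0,0,0,0]]]'
python3 -c "
from h import *
print(robot.observe()['qpos'].round(3))
go(np.array([.5256,.2872,.1182])-.0015*frame(24,35)[:,0]+.155*-frame(24,35)[:,2],frame(24,35))"
```

```text
time: 9.42
tool_pos: [0.4574, 0.2462, 0.2948]
tool_rot: [2.563, -0.004, 1.988]
contact_force: [0.9, -0.1, 1.3]
opening: 0.0517
[ 0.333  0.364  1.922  0.176  0.283 -0.238]
shift [-12.4   3.5 -49.6] turn [ 0.55 -1.75  0.12]
```

```bash
cat > kin.py <<'E'
from h import *
from scipy.optimize import least_squares
Rz=lambda a:R.from_euler("z",a); Ry=lambda a:R.from_euler("y",a)
data=[([1.12199,.34274,1.52502,0,1.27545,-.14598],[.15647,.50099,.40403],[-3.13999,-.00025,2.83876]),
([-.07,.42,1.41,0,1.31,.19],[.5666,.0398,.4013],[-3.137,-.003,1.317]),
([.0174,.10817,2.07379,.21997,.46412,-.11964],[.4047,.0971,.3482],[2.641,-.123,1.567]),
([.31172,.18711,2.04154,.29857,.33406,-.41097],[.395,.2217,.3357],[2.542,-.008,2.043]),
([.333,.364,1.922,.176,.283,-.238],[.4574,.2462,.2948],[2.563,-.004,1.988])]
def fk(q,p,s4=1,s6=1):
    a1,z0,L2,L3,off,d6,c=p
    F=Rz(q[0])*Ry(q[1]+q[2]); W=F*Rz(s4*q[3])*Ry(q[4])*Rz(s6*q[5]+c)
    pos=Rz(q[0]).apply([a1,0,z0])+(Rz(q[0])*Ry(q[1])).apply([0,0,L2])+F.apply([off,0,L3])+W.apply([0,0,d6])
    return pos,W
def res(p,s4,s6):
    o=[]
    for q,x,r in data:
        a,W=fk(q,p,s4,s6); o+=list(a-x)+list(.3*(W.inv()*R.from_euler("xyz",r)).as_rotvec())
    o+=list(.003*(np.array(p)-P0)[[0,4]])
    return o
P0=np.array([0,.35,.4,.4,0,.1,0])
best=None
for s4 in(1,-1):
    for s6 in(1,-1):
        for c in(0,np.pi/2,np.pi,-np.pi/2):
            s=least_squares(res,[*P0[:6],c],args=(s4,s6))
            if best is None or s.cost<best[0]: best=(s.cost,s.x,s4,s6)
_,PP,S4,S6=best
lo=np.array([-2.53,-.77,.04,-1,.28,-3.11]);hi=np.array([2.53,2.02,2.7,4.14,2.66,3.11])
def ik(pos,D,q0):
    def f(q):
        a,W=fk(q,PP,S4,S6); return np.r_[(a-pos)*3,(W.inv()*R.from_matrix(D)).as_rotvec()]
    s=least_squares(f,np.clip(q0,lo+.01,hi-.01),bounds=(lo,hi)); return s.x,np.sqrt(2*s.cost)
E
python3 - <<'E'
from kin import *
print(best); print(np.abs(np.array(res(PP,S4,S6))).max())
D0=frame(24,35); G=np.array([.5256,.2872,.1182])+.005*D0[:,2]
for th in range(-40,45,5):
    D=R.from_rotvec(np.radians(th)*D0[:,1]).as_matrix()@D0
    for q0 in ([.4,.4,1.9,.2,.4,-.2],[.4,.4,1.9,1.6,.4,-1.6],[.4,.4,1.9,3,.4,-3],[.4,.4,1.9,-.8,.4,.8],):
        q,e=ik(G-.159*D[:,2],D,q0)
        if e<.01: print(th,q.round(2),round(e,4),D[:,2].round(2))
E
```

```text
(np.float64(0.00800435844694149), array([-0.56721592,  1.61560123,  0.70914771,  1.08437177,  0.72795056,
        0.8736218 , -4.71357795]), 1, 1)
0.08070984014399893
-40 [ 1.79  1.16  0.87 -0.61  1.78  1.68] 0.0 [ 0.66 -0.41 -0.63]
-40 [ 1.79  1.16  0.87 -0.61  1.78  1.68] 0.0 [ 0.66 -0.41 -0.63]
-35 [ 1.81  1.05  1.02 -0.6   1.67  1.72] 0.0 [ 0.66 -0.33 -0.67]
-35 [ 1.81  1.05  1.02 -0.6   1.67  1.72] 0.0 [ 0.66 -0.33 -0.67]
-30 [ 1.84  0.95  1.15 -0.6   1.57  1.76] 0.0 [ 0.66 -0.25 -0.71]
-30 [ 1.84  0.95  1.15 -0.6   1.57  1.76] 0.0 [ 0.66 -0.25 -0.71]
-25 [ 1.86  0.86  1.28 -0.61  1.47  1.8 ] 0.0 [ 0.65 -0.17 -0.74]
-25 [ 1.86  0.86  1.28 -0.61  1.47  1.8 ] 0.0 [ 0.65 -0.17 -0.74]
-20 [ 1.88  0.77  1.41 -0.62  1.36  1.83] 0.0 [ 0.63 -0.09 -0.77]
-20 [-1.26  0.63  2.12  1.51  0.61 -2.95] 0.0 [ 0.63 -0.09 -0.77]
-20 [-1.26  0.63  2.12  1.51  0.61 -2.95] 0.0 [ 0.63 -0.09 -0.77]
-20 [ 1.88  0.77  1.41 -0.62  1.36  1.83] 0.0 [ 0.63 -0.09 -0.77]
-15 [ 1.9   0.69  1.52 -0.65  1.26  1.88] 0.0 [ 0.61 -0.01 -0.79]
-15 [-1.24  0.51  2.11  1.22  0.66 -2.63] 0.0 [ 0.61 -0.01 -0.79]
-15 [-1.2
[... 1889 characters left out ...]
   1.27  0.62  1.5  -1.77] 0.0 [ 0.25  0.66 -0.71]
30 [-0.97  0.9   1.27  0.62  1.5  -1.77] 0.0 [ 0.25  0.66 -0.71]
30 [-0.97  0.9   1.27  0.62  1.5  -1.77] 0.0 [ 0.25  0.66 -0.71]
35 [-0.94  1.    1.14  0.62  1.6  -1.73] 0.0 [ 0.2   0.72 -0.67]
35 [-0.94  1.    1.14  0.62  1.6  -1.73] 0.0 [ 0.2   0.72 -0.67]
35 [-0.94  1.    1.14  0.62  1.6  -1.73] 0.0 [ 0.2   0.72 -0.67]
35 [-0.94  1.    1.14  0.62  1.6  -1.73] 0.0 [ 0.2   0.72 -0.67]
40 [-0.92  1.1   1.    0.62  1.71 -1.7 ] 0.0 [ 0.14  0.77 -0.63]
40 [-0.92  1.1   1.    0.62  1.71 -1.7 ] 0.0 [ 0.14  0.77 -0.63]
40 [-0.92  1.1   1.    0.62  1.71 -1.7 ] 0.0 [ 0.14  0.77 -0.63]
40 [-0.92  1.1   1.    0.62  1.71 -1.7 ] 0.0 [ 0.14  0.77 -0.63]
```

```bash
python3 - <<'E'
s=open("kin.py").read()
s=s.replace("a1,z0,L2,L3,off,d6,c=p","a1,z0,L2,L3,off,d6,b,e5,c=p").replace("apply([a1,0,z0])","apply([a1,b,z0])").replace("+W.apply([0,0,d6])","+W.apply([0,0,d6])+(W*Rz(-s6*q[5]-c)).apply([e5,0,0])")
s=s.replace("np.array([0,.35,.4,.4,0,.1,0])","np.array([0,.3,.4,.4,0,.1,.077,0,0])").replace("P0[:6]","P0[:8]").replace(".003*(np.array(p)-P0)[[0,4]]",".003*(np.array(p)-P0)[[0,1,2,3,4,5,7]]")
open("kin.py","w").write(s)
E
python3 - <<'E'
from kin import *
print(best); print(np.array(res(PP,S4,S6))[:30].reshape(-1,6).round(4))
E
```

```text
(np.float64(6.817028237507692e-06), array([-0.0043696 ,  0.2126531 ,  0.50677994,  0.37861828,  0.04092793,
        0.13680431,  0.07762525, -0.00399881,  1.56960736]), 1, 1)
[[-0.0009  0.001  -0.0008  0.      0.      0.0004]
 [-0.0006 -0.0017  0.0007  0.0018  0.0008 -0.0015]
 [-0.      0.0002  0.0002 -0.0002 -0.0001  0.0004]
 [-0.0001 -0.0002  0.0001 -0.      0.0001  0.0002]
 [-0.      0.0005 -0.0002 -0.      0.0001  0.0005]]
```

Adding the shoulder's lateral offset makes the model fit, with residuals around 1 mm. Next I check which sideways pivots about the jaw axis are reachable.

```bash
python3 - <<'E'
from kin import *
D0=frame(24,35); G=np.array([.5256,.2872,.1182])+.004*D0[:,2]-.0015*D0[:,0]
C=np.array([.646,-.032,.115+.026])
for flip in (0,1):
  for th in range(-35,40,5):
    D=R.from_rotvec(np.radians(th)*D0[:,1]).as_matrix()@D0
    if flip: D=D@np.diag([-1,-1,1])
    out={}
    for q0 in ([.4,.4,1.9,.2,.4,-.2],[.4,.4,1.9,1.6,.6,-1.6],[.4,.4,1.9,3,.4,-3],[.4,.4,1.9,-.8,.6,.8],[.4,.4,1.9,1.6,.6,1.6]):
        q,e=ik(G-.159*D[:,2],D,q0)
        if e<.006 and q[4]>.29: out[tuple(q.round(2)+0)]=e
    for k in out: print(flip,th,[float(x) for x in k],D[:,2].round(2))
E
```

```text
0 10 [0.24, 0.44, 2.0, 1.17, 0.3, -1.31] [ 0.45  0.39 -0.81]
0 15 [0.18, 0.46, 2.0, 1.23, 0.42, -1.41] [ 0.4   0.46 -0.79]
0 20 [0.13, 0.48, 1.98, 1.25, 0.53, -1.47] [ 0.35  0.53 -0.77]
0 25 [0.08, 0.5, 1.97, 1.25, 0.65, -1.51] [ 0.3   0.6  -0.74]
0 30 [0.04, 0.53, 1.94, 1.24, 0.76, -1.54] [ 0.25  0.66 -0.71]
0 35 [0.0, 0.57, 1.91, 1.23, 0.86, -1.56] [ 0.2   0.72 -0.67]
1 10 [0.24, 0.44, 2.0, 1.17, 0.3, 1.83] [ 0.45  0.39 -0.81]
1 15 [0.18, 0.46, 2.0, 1.23, 0.42, 1.73] [ 0.4   0.46 -0.79]
1 20 [0.13, 0.48, 1.98, 1.25, 0.53, 1.67] [ 0.35  0.53 -0.77]
1 25 [0.08, 0.5, 1.97, 1.25, 0.65, 1.63] [ 0.3   0.6  -0.74]
1 30 [0.04, 0.53, 1.94, 1.24, 0.76, 1.6] [ 0.25  0.66 -0.71]
1 35 [0.0, 0.57, 1.91, 1.23, 0.86, 1.58] [ 0.2   0.72 -0.67]
```

```bash
cat >> kin.py <<'E'
D0=frame(24,35); G=np.array([.5256,.2872,.1182])+.003*D0[:,2]-.0015*D0[:,0]
DL=R.from_rotvec(np.radians(15)*D0[:,1]).as_matrix()@D0
E
python3 - <<'E'
from kin import *
for back in (.08,.06,.04,.02,0):
    p=G-(.159+back)*DL[:,2]; print(back,p.round(4),ik(p,DL,[.18,.46,2,1.2,.42,-1.4]))
go(G-(.159+.06)*DL[:,2],DL); print(DL[:,2])
E
```

```text
0.08 [0.432  0.1762 0.3048] (array([ 0.10006605,  0.27590095,  2.04161182,  0.98471655,  0.52758764,
       -1.20120031]), np.float64(3.996923418865634e-12))
0.06 [0.44   0.1854 0.289 ] (array([ 0.12163319,  0.32048091,  2.03410602,  1.04105831,  0.49475613,
       -1.24865824]), np.float64(1.4444926384386298e-13))
0.04 [0.448  0.1946 0.2732] (array([ 0.14213216,  0.36507463,  2.02413799,  1.10101018,  0.46563353,
       -1.29964647]), np.float64(1.5354409767793176e-15))
0.02 [0.456  0.2039 0.2574] (array([ 0.1616201 ,  0.40953606,  2.01176027,  1.16373603,  0.44015526,
       -1.35333779]), np.float64(6.672949506354378e-10))
0 [0.464  0.2131 0.2415] (array([ 0.18015157,  0.45374236,  1.9970361 ,  1.22819095,  0.418171  ,
       -1.40869912]), np.float64(1.078227030458512e-11))
shift [-17.4 -60.8  -5.8] turn [11.91  3.28  8.52]
[ 0.4008625   0.4617882  -0.79124012]
```

```bash
python3 -m creep '[[[-3,-10,2,2,0.5,1.4],[-3,-10,2,2,0.5,1.4],[-3,-10,0,2,0.5,1.4],[-3,-10,0,2,0.5,1.4],[-3,-10,0,2,0.5,1.4]]]'
python3 -m creep '[[[-3,-10,0,2,0.5,1.4],[0,0,0,0,0,0]]]'
python3 -c "
from kin import *
go(G-(.159+.06)*DL[:,2],DL);print(robot.observe()['qpos'].round(2))"
```

```text
time: 9.83
tool_pos: [0.4403, 0.1963, 0.2985]
tool_rot: [2.525, -0.169, 2.102]
contact_force: [0.2, 0.0, -0.8]
opening: 0.0508
time: 10.0
tool_pos: [0.4356, 0.1829, 0.2989]
tool_rot: [2.512, -0.208, 2.126]
contact_force: [0.8, -0.4, 0.1]
opening: 0.0507
shift [ 4.4  2.5 -9.9] turn [0.22 0.27 0.96]
[ 0.11  0.3   2.04  1.02  0.49 -1.22]
```

Pre-approach reached. I'll go in to 20 mm short of the grasp, then look once more.

```bash
python3 -m creep '[[[7,7,-14,0.2,0.2,0.5],[6.5,7,-14,0,0,0.4],[6.5,7,-14,0,0,0],[0,0,0,0,0,0]]]'
python3 -c "
from kin import *
go(G-.159*DL[:,2],DL);print(DL[:,2]*20)
snap('wrist','w5')"
```

```text
time: 10.33
tool_pos: [0.4552, 0.2011, 0.2578]
tool_rot: [2.513, -0.209, 2.129]
contact_force: [-0.8, 0.2, -0.1]
opening: 0.0506
shift [  8.9  12.  -16.3] turn [0.19 0.23 0.75]
[  8.01724991   9.23576396 -15.8248023 ]
```

View pics/w5.png

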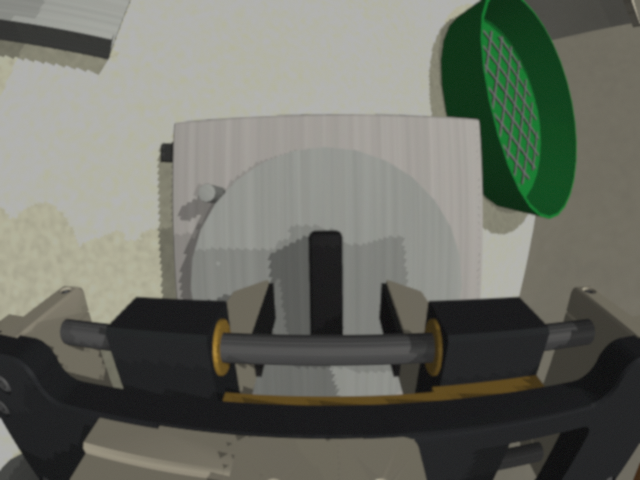

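The bar lies midway between the fingers: bar at x≈326, pads at 273 and 382. Going in to grip.

```bash
python3 -m creep '[[[4.5,6,-8,0.2,0.2,0.6],[4,5,-8,0,0,0],[0,0,0,0,0,0]]]'
python3 -c "
from kin import *
go(G-.159*DL[:,2],DL)
T=np.load('pics/w5.npy'); o,d=ray('wrist',326,232,T); c=np.array([.5256,.2872,.1182]); n=-D0[:,2]; p=o+d*((c-o)@n)/(d@n)-c; print(p@D0)"
```

```text
time: 10.63
tool_pos: [0.4627, 0.2115, 0.2446]
tool_rot: [2.513, -0.212, 2.138]
contact_force: [0.2, -0.3, 0.1]
opening: 0.0506
shift [ 1.4  1.6 -3.1] turn [0.03 0.12 0.23]
[ 2.80585924e-02  4.10564760e-04 -7.45552975e-18]
```

```bash
python3 -m creep '[[[1.2,1.5,-4,0,0,0],[0,0,0,0,0,0]]]'
python3 -m creep '[[[0,0,-1.5,0,0,0],[0,0,0,0,0,0],[0,0,0,0,0,0],[0,0,0,0,0,0],[0,0,0,0,0,0]]]' 1 55
python3 -m creep '[[[0,0,0,0,0,0],[0,0,0,0,0,0]]]'
python3 -c "
from kin import *
go(G-.159*DL[:,2],DL)"
```

```text
time: 10.8
tool_pos: [0.4633, 0.2128, 0.2418]
tool_rot: [2.512, -0.211, 2.138]
contact_force: [0.1, -0.6, -1.0]
opening: 0.0504
time: 11.22
tool_pos: [0.4628, 0.2121, 0.2422]
tool_rot: [2.51, -0.21, 2.138]
contact_force: [0.5, -0.4, -1.1]
opening: 0.0218
time: 11.38
tool_pos: [0.4626, 0.212, 0.2421]
tool_rot: [2.511, -0.21, 2.138]
contact_force: [-0.7, -0.3, -1.3]
opening: 0.0157
shift [ 1.5  1.1 -0.5] turn [0.05 0.28 0.31]
```

```bash
python3 - <<'E'
from kin import *
T=tool(); c=np.array([.5256,.2872,.1182]); n=-D0[:,2]
L=np.eye(4); L[:3,0]=D0[:,1]; L[:3,1]=D0[:,0]; L[:3,2]=n; L[:3,3]=c-.0025*D0[:,0]-.030*n
np.save("lid_in_tool.npy",np.linalg.inv(T)@L); M=np.linalg.inv(T)@L; print(M.round(4), np.linalg.det(L))
for yaw in range(-180,180,15):
    W=np.eye(4); W[:3,:3]=R.from_euler("z",yaw,degrees=True).as_matrix(); W[:3,3]=[.646,-.032,.115+.06]
    X=W@np.linalg.inv(M); 
    W[2,3]=.115;X2=W@np.linalg.inv(M); q,e=ik(X[:3,3],X[:3,:3],robot.observe()["qpos"]);q2,e2=ik(X2[:3,3],X2[:3,:3],q)
    if e2<.01: print(yaw,X[:3,3].round(3),q.round(2),round(e,4),q2.round(2),round(e2,4),np.degrees((R.from_matrix(X[:3,:3])*R.from_matrix(T[:3,:3]).inv()).as_rotvec()).round(1))
E
python3 -m creep '[[[-5,-2.3,8.2,0,0,0],[-10,-4.7,16,0,0,0],[-10,-4.7,16,0,0,0],[-10,-4.7,16,0,0,0],[0,0,0,0,0,0]]]'
```

```text
[[ 1.700e-03  9.673e-01  2.537e-01 -6.900e-03]
 [ 1.000e+00 -2.800e-03  4.100e-03  3.000e-04]
 [ 4.700e-03  2.537e-01 -9.673e-01  1.864e-01]
 [ 0.000e+00  0.000e+00  0.000e+00  1.000e+00]] 1.0
-180 [0.647 0.009 0.357] [-0.05  0.61  1.23 -0.27  1.3  -3.11] 0.0094 [-0.05  0.66  1.3  -0.28  1.18 -3.09] 0.0 [-47.2 -10.  149.5]
-150 [0.627 0.004 0.357] [-0.07  0.54  1.35 -0.24  1.12  2.64] 0.0 [-0.07  0.6   1.43 -0.26  0.99  2.68] 0.0 [  46.8   23.8 -166.2]
-135 [ 0.618 -0.002  0.357] [-0.09  0.51  1.41 -0.19  1.04  2.35] 0.0 [-0.09  0.57  1.48 -0.21  0.91  2.38] 0.0 [  40.3   27.7 -152.3]
-120 [ 0.611 -0.011  0.357] [-0.12  0.49  1.44 -0.13  0.98  2.03] 0.0 [-0.12  0.55  1.52 -0.14  0.84  2.06] 0.0 [  34.1   30.7 -138.3]
-105 [ 0.607 -0.02   0.357] [-0.15  0.47  1.47 -0.04  0.95  1.7 ] 0.0 [-0.15  0.53  1.54 -0.04  0.81  1.71] 0.0 [  28.2   33.  -124.2]
-90 [ 0.605 -0.031  0.357] [-0.19  0.47  1.48  0.05  0.94  1.36] 0.0 [-0.19  0.53  1.55  0.06  0.81  1.35] 0.0 [  22.5   34.7 -109.9]
-75 [ 0.606 -0.041  0.357] [-0.22  0.48  1.46  0.14  0.98  1.03] 0.0 [-0.22  0.54  1.54  0.15  0.84  1. 
[... 1536 characters left out ...]
 0.79  1.04 -0.09  1.55 -1.94] 0.0 [-34.3  16.4  78.3]
120 [ 0.682 -0.013  0.357] [-0.1   0.74  0.99 -0.15  1.63 -2.19] 0.0 [-0.1   0.78  1.07 -0.15  1.5  -2.17] 0.0 [-37.4  12.2  92.7]
135 [ 0.676 -0.004  0.357] [-0.08  0.71  1.03 -0.19  1.57 -2.42] 0.0 [-0.08  0.76  1.12 -0.19  1.44 -2.39] 0.0 [-40.3   7.5 107. ]
150 [0.667 0.003 0.357] [-0.07  0.68  1.09 -0.23  1.49 -2.65] 0.0 [-0.07  0.73  1.17 -0.23  1.37 -2.62] 0.0 [-42.9   2.2 121.3]
165 [0.658 0.007 0.357] [-0.06  0.65  1.16 -0.25  1.4  -2.88] 0.0 [-0.06  0.7   1.24 -0.26  1.28 -2.85] 0.0 [-45.2  -3.6 135.5]
time: 11.8
tool_pos: [0.4256, 0.1949, 0.2973]
tool_rot: [2.518, -0.212, 2.136]
contact_force: [-0.4, 0.9, -1.8]
opening: 0.0156
```

```bash
python3 -m creep '[[[15,-18,20,-1,2.75,-0.7],[15,-18,20,-1,2.75,-0.7],[0,0,0,0,0,0]]]'
python3 - <<'E'
from h import *
out=[]
for n,(x0,y0,w,h) in {"top":(296,120,100,100),"side":(340,180,100,100)}.items():
    im,_=snap(n,n+"5"); k=4; c=cv2.resize(im[y0:y0+h,x0:x0+w],None,fx=k,fy=k,interpolation=cv2.INTER_CUBIC)
    for r,col in((.075,(0,0,255)),):
        p=np.array([proj(n,[.646+r*np.cos(a),-.032+r*np.sin(a),.115]) for a in np.linspace(0,2*np.pi,60)])
        for q in (p-[x0,y0]+.5)*k-.5: cv2.circle(c,tuple(int(round(v)) for v in q),1,col,-1)
    out.append(c)
cv2.imwrite("pics/c5.png",np.hstack(out))
E
```

```text
time: 12.05
tool_pos: [0.4541, 0.16, 0.3353]
tool_rot: [2.624, -0.235, 2.092]
contact_force: [1.8, 0.3, -2.2]
opening: 0.0155
```

View pics/c5.png

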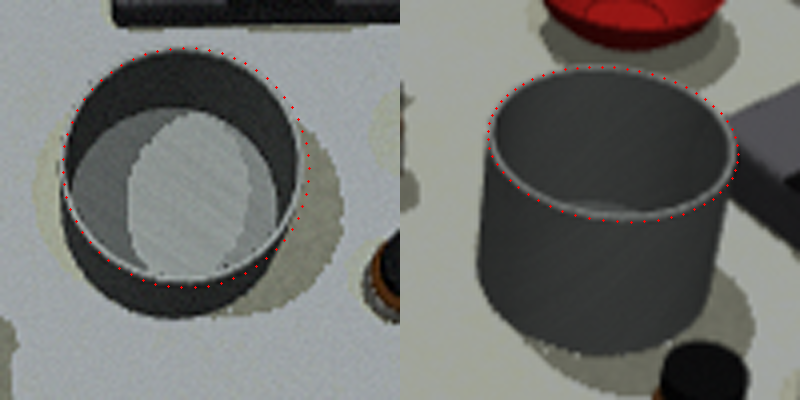

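The canister fits (0.646, -0.030). The top view's rim lies about 1.4 px left of the overlay circle, and the side view agrees within 1 mm. I'm carrying the lid over it.

```bash
cat >> kin.py <<'E'
M=np.load("lid_in_tool.npy")
def golid(p,yaw=15):
    W=np.eye(4); W[:3,:3]=R.from_euler("z",yaw,degrees=True).as_matrix(); W[:3,3]=p
    X=W@np.linalg.inv(M); go(X[:3,3],X[:3,:3]); A=tool()@M; print("lid now",A[:3,3].round(4),"tilt vec",A[:2,2].round(4))
E
python3 -m creep '[[[10,-8,20,-0.8,2.6,-0.7],[18,-20,10,-0.8,2.6,-0.7],[19,-23,0,-0.8,2.6,-0.7],[19,-23,0,-0.8,2.6,-0.7],[19,-23,0,-0.8,2.6,-0.7]]]'
python3 -m creep '[[[19,-23,0,-0.8,2.6,-0.7],[19,-23,0,-0.8,2.6,-0.7],[19,-23,0,-0.8,2.6,-0.7],[19,-23,0,-0.8,2.6,-0.7],[0,0,0,0,0,0]]]'
python3 -c "
from kin import *
golid([.646,-.030,.165])"
```

```text
time: 12.57
tool_pos: [0.532, 0.0687, 0.3553]
tool_rot: [2.889, -0.295, 1.977]
contact_force: [-0.2, 0.5, -1.9]
opening: 0.0157
time: 12.98
tool_pos: [0.6125, -0.0262, 0.3444]
tool_rot: [3.101, -0.322, 1.869]
contact_force: [-0.9, 0.4, -2.7]
opening: 0.0157
shift [ 42.8 -43.4   2.7] turn [-4.15  0.89 -1.61]
lid now [0.6047 0.0262 0.1655] tilt vec [-0.0145 -0.0726]
```

```bash
python3 -m creep '[[[14,-14.5,3,-1.4,0.4,-0.5],[14,-14.5,3,-1.4,0.4,-0.5],[14,-14.5,3,-1.4,0.4,-0.5],[0,0,0,0,0,0]]]'
python3 -c "
from kin import *
golid([.646,-.030,.140])"
```

```text
time: 13.32
tool_pos: [0.6562, -0.0673, 0.3428]
tool_rot: [-3.134, -0.273, 1.838]
contact_force: [-0.4, 0.9, -2.8]
opening: 0.0155
shift [ -0.8  -2.2 -20.7] turn [-0.73 -0.89 -0.59]
lid now [ 0.6436 -0.0256  0.1614] tilt vec [ 0.0156 -0.0126]
```

```bash
python3 -m creep '[[[-1,-2,-15,-0.7,-0.9,-0.5],[0,0,-10,0,0,0],[0,0,0,0,0,0]]]'
python3 - <<'E'
from kin import *
golid([.646,-.030,.118])
A=tool()@M; out=[]
for n,(x0,y0,w,h) in {"top":(291,110,110,110),"side":(335,150,110,110)}.items():
    im,_=snap(n,n+"6"); k=3.636; c=cv2.resize(im[y0:y0+h,x0:x0+w],(400,400),interpolation=cv2.INTER_CUBIC)
    t=np.linspace(0,2*np.pi,60)
    for pts,col in (([A[:3,3]+A[:3,:3]@[.077*np.cos(a),.077*np.sin(a),.004] for a in t],(0,0,255)),([[.646+.075*np.cos(a),-.03+.075*np.sin(a),.115] for a in t],(0,255,0))):
        for q in pts:
            q=(proj(n,q)-[x0,y0]+.5)*k-.5; cv2.circle(c,tuple(int(round(v)) for v in q),1,col,-1)
    out.append(c)
cv2.imwrite("pics/c6.png",np.hstack(out))
E
```

```text
time: 13.57
tool_pos: [0.6549, -0.0659, 0.3113]
tool_rot: [3.137, -0.267, 1.839]
contact_force: [-0.7, 0.8, -1.9]
opening: 0.0159
shift [  0.5  -3.6 -11.2] turn [-0.59 -0.16 -0.44]
lid now [ 0.6447 -0.0246  0.1296] tilt vec [ 0.0029 -0.0103]
```

View pics/c6.png

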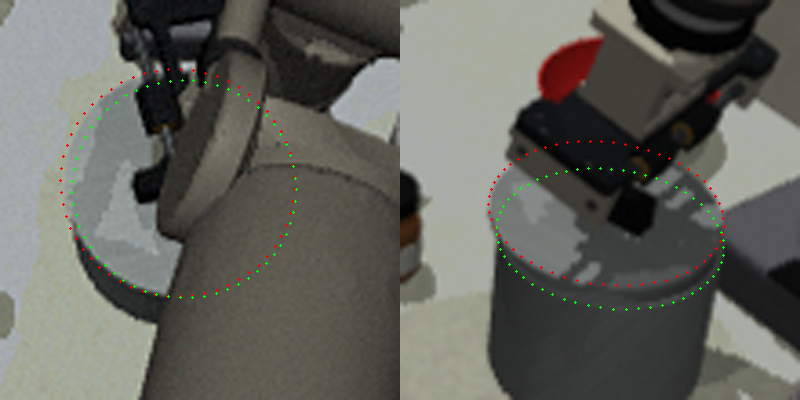

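```bash
python3 - <<'E'
from kin import *
a=cv2.imread("pics/top6.png").astype(int).sum(2)//3
b=cv2.imread("pics/top6.png").astype(int); sat=b[:,:,2]-b[:,:,0]
for r in (145,150,155,160,165,170): print(r,"I",a[r,300:322],"r-b",sat[r,300:322])
for c in (318,325,332): print("col",c,"I",a[180:204,c],sat[180:204,c])
A=tool()@M
t=np.linspace(0,2*np.pi,400)
for nm,cx,cy,z,r in (("lidtop",A[0,3],A[1,3],.1336,.077),("rim",.646,-.030,.115,.075)):
    p=np.array([proj("top",[cx+r*np.cos(x),cy+r*np.sin(x),z]) for x in t])
    print(nm,[(y,round(float(p[np.abs(p[:,1]-y)<1][:,0].min()),1)) for y in (145,150,155,160,165,170)],[(x,round(float(p[np.abs(p[:,0]-x)<1][:,1].max()),1)) for x in (318,325,332)])
s=cv2.imread("pics/side6.png").astype(int).sum(2)//3
for r in (205,): print("side",s[r,462:480],s[r,525:545])
E
```

```text
145 I [167 169 164 163 165 165 168 163 166 160 159 161 158 145 148 143 148 129
 125 123 125 123] r-b [  0  -4   3  -2  -3  -6  -2  -2 -10  12  11  14   5  -4  -2  -4  -4  -5
  -3  -4  -7  -4]
150 I [168 166 165 165 165 168 170 166 162 160 153 148 151 152 148 147 145 127
 127 128 128 131] r-b [-11  -4  -3  -2  -3  -5  -9  -9   8  13   3  -6  -6  -7  -6  -1  -6  -7
  -5  -6  -4  -3]
155 I [166 166 167 170 163 158 164 162 159 153 151 149 155 155 143 130 131 130
 131 131 128 127] r-b [ -2 -10  -6  -9   7  11   9  12  11  -1  -4  -7  -5  -4  -3  -6  -5  -2
  -2  -5  -5  -7]
160 I [172 166 165 162 162 159 155 155 160 153 154 152 132 133 128 133 130 131
 130 132 132 133] r-b [-9 -9  6 10 14 13 16 14  9 -6 -4 -5 -7 -2 -5 -3 -4 -5 -4 -2 -6 -3]
165 I [166 162 158 159 157 156 159 162 159 152 148 130 130 127 132 132 130 128
 128 134 128 147] r-b [-3  4 11 11 11 14 10 14 11  2 -4 -9 -5 -5 -6 -4 -7 -7 -4 -9 -3 -8]
170 I [168 155 160 161 160 159 162 161 161 157 118 135 139 133 134 128 133 133
 124 151 148 151] r-b [-12  18  17  11  15  13  13   5  15  15   5  -8  -6  -4  -3  -6  -5  -5
  -5  -5  -7
[... 287 characters left out ...]
5 165 166] [-6 -3 -6 -6 -7 -2 -6 -3  1 -3 -2 -3 -1 -3 -3 -5 14 16 10  8  9  8  9  4]
col 332 I [133 132 137 133 131 135 133 131 140 130  61  34  35  36  40  33  33  34
  58 149 165 165 166 169] [ -4  -7  -6  -3  -3  -2  -6 -10  -4  -5  -1   3  -5  -3   0  -1  -3  -2
  -3  12  11   8  11   8]
lidtop [(145, 310.7), (150, 308.7), (155, 307.6), (160, 307.4), (165, 307.8), (170, 309.0)] [(318, 183.4), (325, 187.7), (332, 190.2)]
rim [(145, 315.0), (150, 312.4), (155, 311.0), (160, 310.4), (165, 310.6), (170, 311.5)] [(318, 182.0), (325, 187.3), (332, 190.3)]
side [137 138 139 141 140 140 139 139 139 140 140 139 139 140 140 139 138 138] [83 82 82 82 81 82 81 80 80 81 80 80 80 80 80 80 80 81 80 80]
```

```bash
python3 - <<'E'
from kin import *
def prof(f,r,x0,x1):
    g=cv2.GaussianBlur(cv2.imread(f),(1,3),0).astype(int)[r,x0:x1].sum(1)//3; return g
for r in (155,160): print("top5",r,"L308",prof("pics/top5.png",r,306,318),"R366",prof("pics/top5.png",r,364,380))
for r in (213,218): print("side5",r,"L456",prof("pics/side5.png",r,456,470),"R518",prof("pics/side5.png",r,518,530))
for r in (205,208,): print("side6",r,"L355",prof("pics/side6.png",r,463-100,480-100),"R",prof("pics/side6.png",r,525,540))
t=np.linspace(0,2*np.pi,2000)
def ext(n,c,z,r,rows):
    p=np.array([proj(n,[c[0]+r*np.cos(x),c[1]+r*np.sin(x),z]) for x in t])
    return [(y,p[np.abs(p[:,1]-y)<.5][:,0].min().round(1),p[np.abs(p[:,1]-y)<.5][:,0].max().round(1)) for y in rows]
c=(.646,-.030)
print(ext("top",c,.115,.075,(155,160)),ext("side",c,.115,.075,(213,218)))
A=tool()@M
print(ext("side",A[:2,3],.1336,.077,(205,208)))
s5=cv2.imread("pics/side5.png");s6=cv2.imread("pics/side6.png")
for r in (213,218): print("side5 wide",r,prof("pics/side5.png",r,356,370),prof("pics/side5.png",r,416,430))
for r in (205,208): print("side6 wide",r,prof("pics/side6.png",r,356,376),prof("pics/side6.png",r,524,540) if 0 else prof("pics/side6.png",r,526-100,540-100))
E
```

```text
top5 155 L308 [164 155 155 151 153 135 121  24  29  33  35  34] R366 [ 44  45  42  44  40  49 151 119 115 114 115 135 164 162 163 162]
top5 160 L308 [151 149 156 155 126 149  49  31  28  38  73  88] R366 [ 44  45  45  44  44  41  92 141 120 120 116 113 116 115 119 157]
side5 213 L456 [127 128 127 127 127 127 127 129 129 130 130 130 130 130] R518 [77 78 78 77 78 78 79 78 79 79 79 79]
side5 218 L456 [126 126 126 126 126 125 126 126 127 126 126 127 126 127] R518 [77 78 78 79 78 79 79 79 79 78 78 78]
side6 205 L355 [117 115 115 115 118 126 134 135 135 134 134 130 124 122 110  98  82] R [83 82 82 82 81 82 81 81 80 81 80 81 81 81 80]
side6 208 L355 [119 119 119 118 118 119 128 135 135 134 132 128 121 115 115 114 114] R [82 81 82 82 82 83 82 81 81 81 81 81 80 81 81]Traceback (most recent call last):
  File "<stdin>", line 12, in <module>
  File "<stdin>", line 9, in ext
  File "h.py", line 13, in proj
    m=viewer.camera_model(n); P=pose@m["mount"] if n=="wrist" else m["pose"]
ValueError: time passes only in moves, steps and waits
```

```bash
python3 - <<'E'
from kin import *
cm={n:viewer.camera_model(n) for n in("top","side")}
def pr(n,P):
    m=cm[n]; c=(P-m["pose"][:3,3])@m["pose"][:3,:3]; return np.c_[m["cx"]+m["fx"]*c[:,0]/-c[:,2],m["cy"]-m["fy"]*c[:,1]/-c[:,2]]
t=np.linspace(0,2*np.pi,3000)
def ext(n,c,z,r,rows):
    p=pr(n,np.c_[c[0]+r*np.cos(t),c[1]+r*np.sin(t),0*t+z]); return [(y,p[np.abs(p[:,1]-y)<.3][:,0].min().round(1),p[np.abs(p[:,1]-y)<.3][:,0].max().round(1)) for y in rows]
A=tool()@M
print("rim top",ext("top",(.646,-.03),.115,.075,(155,160)),"rim side",ext("side",(.646,-.03),.115,.075,(213,218)),"lid side",ext("side",A[:2,3],.1336,.077,(205,208)))
def prof(f,r,x0,x1): return cv2.imread(f).astype(int)[r,x0:x1].sum(1)//3
for r in (213,218): print("side5",r,"L358",prof("pics/side5.png",r,358,370),"R418",prof("pics/side5.png",r,418,432))
for r in (205,208): print("side6",r,"L356",prof("pics/side6.png",r,356,372),"R416",prof("pics/side6.png",r,416,436))
E
```

```text
rim top [(155, np.float64(311.1), np.float64(371.2)), (160, np.float64(310.4), np.float64(371.9))] rim side [(213, np.float64(361.0), np.float64(422.8)), (218, np.float64(362.0), np.float64(423.6))] lid side [(205, np.float64(359.2), np.float64(422.7)), (208, np.float64(359.4), np.float64(423.7))]
side5 213 L358 [161 160 156 140 122  70  39  42  43  44  47  48] R418 [ 41  39  43  75 117  86  80  82  82  82  82  82  82  82]
side5 218 L358 [159 159 148  87  58 106 100  44  44  45  47  49] R418 [ 40  40  39  50  90 109  35  39  44  56  70  75  78  81]
side6 205 L356 [169 168 166 152 120 120 119 117 115 115 115 117 125 134 135 135] R416 [ 61  60  60  61  61  83 143 167 167 166 166 161 133 113  94  89  85  87
  87  87]
side6 208 L356 [167 167 157 115 117 119 119 118 119 119 118 118 119 127 135 135] R416 [ 96 100 114 115 116 115 115 113  95  83  87  87  87  87  87  87  87  87
  87  86]
```

Within each camera, canister and lid now agree to about 2–3 mm, and the taper takes up the rest. I'm levelling the lid and lowering it while watching the force.

```bash
python3 -m creep '[[[0.5,-2.5,-4,-0.6,-0.2,0],[0,0,-5,0,0,0],[0,0,0,0,0,0]]]'
python3 -c "
from kin import *
golid([.646,-.029,.115])"
```

```text
time: 13.92
tool_pos: [0.6557, -0.0674, 0.305]
tool_rot: [3.133, -0.254, 1.842]
contact_force: [0.9, 0.1, -1.7]
opening: 0.0153
shift [-0.4 -1.2 -7.9] turn [ 0.06  0.29 -0.56]
lid now [ 0.6469 -0.0281  0.1228] tilt vec [-0.005  0.001]
```

```bash
python3 -m creep '[[[0,-0.5,-4,0,0.25,0],[0,0,-3,0,0,0]]]'
python3 -m creep '[[[0,0,-3,0,0,0],[0,0,0,0,0,0]]]'
python3 -c "
from kin import *
golid([.646,-.029,.115])"
```

```text
time: 14.08
tool_pos: [0.6561, -0.0675, 0.2993]
tool_rot: [3.133, -0.254, 1.842]
contact_force: [0.9, 0.2, -2.1]
opening: 0.0159
time: 14.25
tool_pos: [0.6561, -0.0676, 0.2985]
tool_rot: [3.132, -0.254, 1.843]
contact_force: [-0.2, 0.4, -2.9]
opening: 0.0154
shift [-0.7 -0.9 -1.4] turn [ 0.04  0.35 -0.61]
lid now [ 0.6474 -0.0283  0.1163] tilt vec [-0.006   0.0007]
```

```bash
python3 -m creep '[[[-0.7,-0.5,-3,0,0.5,0],[0,0,0,0,0,0]]]'
python3 -m creep '[[[0,0,-3,0,0.3,0],[0,0,-1,0,0,0]]]'
python3 -c "
from kin import *
golid([.646,-.029,.115])"
```

```text
time: 14.42
tool_pos: [0.6566, -0.0677, 0.2985]
tool_rot: [3.132, -0.255, 1.842]
contact_force: [-0.4, -0.5, -3.4]
opening: 0.0153
time: 14.58
tool_pos: [0.657, -0.0678, 0.2978]
tool_rot: [3.133, -0.255, 1.842]
contact_force: [-2.0, 0.9, 3.0]
opening: 0.0154
shift [-1.6 -0.7 -0.8] turn [ 0.01  0.23 -0.57]
lid now [ 0.648  -0.0284  0.1157] tilt vec [-0.004   0.0002]
```

```bash
python3 -m creep '[[[-0.5,0,-3,0,0.3,0],[0,0,-2,0,0,0]]]'
python3 -m creep '[[[0,0,0,0,0,0],[0,0,0,0,0,0]]]' 1 3
python3 -m creep '[[[0,0,0,0,0,0],[0,0,0,0,0,0]]]' 0.6 3
python3 -m creep '[[[0,0,0,0,0,0],[0,0,0,0,0,0],[0,0,0,0,0,0]]]' 0.1
```

```text
time: 14.75
tool_pos: [0.6569, -0.0678, 0.2978]
tool_rot: [3.133, -0.255, 1.842]
contact_force: [-5.6, -0.2, 9.5]
opening: 0.0158
time: 14.92
tool_pos: [0.6567, -0.0679, 0.298]
tool_rot: [3.133, -0.255, 1.842]
contact_force: [1.1, 1.0, -1.0]
opening: 0.0162
time: 15.08
tool_pos: [0.6566, -0.0679, 0.2972]
tool_rot: [3.134, -0.255, 1.842]
contact_force: [-0.3, 0.4, 0.5]
opening: 0.0185
time: 15.33
tool_pos: [0.6566, -0.0681, 0.296]
tool_rot: [3.136, -0.256, 1.841]
contact_force: [-0.3, 0.3, -0.0]
opening: 0.0342
```

```bash
python3 -c "
from kin import *
golid([.646,-.029,.115]); print(tool()[:3,2])"
```

```text
shift [-1.2 -0.4  1. ] turn [ 0.    0.09 -0.56]
lid now [ 0.6471 -0.0287  0.114 ] tilt vec [-0.0016  0.    ]
[-0.06201527  0.24557596 -0.96739162]
```

```bash
python3 -m creep '[[[1,-2.5,10,0,0,0],[1.5,-6,24,0,0,0],[2,-8,32,0,0,0],[2,-10,38,0,0,0],[-20,-20,20,0,0,0]]]' 
python3 -m creep '[[[-35,20,0,0,0,0],[-35,20,0,0,0,0],[-35,20,0,0,0,0],[-35,20,0,0,0,0],[-35,20,0,0,0,0]]]'
python3 -m creep '[[[-30,20,0,0,0,0],[0,20,0,0,0,0],[0,20,0,0,0,0],[0,0,0,0,0,0],[0,0,0,0,0,0]]]'
python3 - <<'E'
from kin import *
cm={n:viewer.camera_model(n) for n in("top","side")}
t=np.linspace(0,2*np.pi,60); out=[]
for n,(x0,y0,w,h) in {"top":(296,115,100,100),"side":(335,170,100,100)}.items():
    im,_=snap(n,n+"7"); k=4; c=cv2.resize(im[y0:y0+h,x0:x0+w],None,fx=k,fy=k,interpolation=cv2.INTER_CUBIC)
    m=cm[n]; P=np.c_[.646+.077*np.cos(t),-.0295+.077*np.sin(t),0*t+.119]; q=(P-m["pose"][:3,3])@m["pose"][:3,:3]
    for u,v in np.c_[m["cx"]+m["fx"]*q[:,0]/-q[:,2],m["cy"]-m["fy"]*q[:,1]/-q[:,2]]: cv2.circle(c,(int((u-x0+.5)*k),int((v-y0+.5)*k)),1,(0,0,255),-1)
    out.append(c)
a=np.hstack(out); s=cv2.imread("pics/side7.png"); tp=cv2.imread("pics/top7.png")
b=np.hstack([cv2.resize(tp[115:315,230:530],(300,200)),cv2.resize(s[130:450,160:510],(219,200)),cv2.resize(s[310:450,320:510],(281,200))])
cv2.imwrite("pics/c7.png",np.vstack([a,b]))
E
```

```text
time: 15.75
tool_pos: [0.6432, -0.1126, 0.4192]
tool_rot: [-3.136, -0.263, 1.843]
contact_force: [0.8, -1.2, 0.6]
opening: 0.0416
time: 16.17
tool_pos: [0.4642, -0.0187, 0.428]
tool_rot: [3.131, -0.25, 1.836]
contact_force: [0.4, 1.0, 0.3]
opening: 0.041
time: 16.58
tool_pos: [0.4242, 0.0462, 0.4334]
tool_rot: [3.127, -0.249, 1.839]
contact_force: [0.6, 0.5, -0.0]
opening: 0.0413
```

View pics/c7.png

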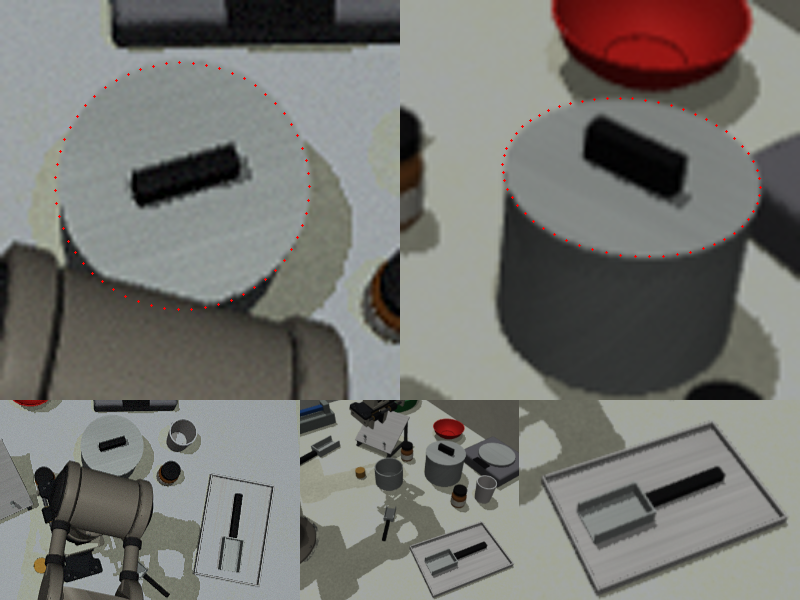

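The lid's edge matches the circle drawn for a seated, level lid at height 119 mm in both views (top centre about (182,185), side about (632,178)), with no gap at the rim. The scoop lies flat in the tray and the bystanders stand as before. Handing in.

```bash
python3 -c "
from cell import robot
print(robot.observe()['contact_force']); print(robot.hand_in())"
```

```text
[-0.89927147 -0.36981461  0.08646398]
the job is handed in; nothing more can be done
None
```

The scoop is lying flat and right way up in the tray, and the lid is on the large canister, let go. I handed in at about 17 s; no verdict was reported.

**Last checks:** In both cameras the lid's edge matches the outline expected of a fully seated, level lid, to about 1 px (2 mm), with no gap showing at the rim. On closing, the lid stopped firmly with its flange at about 115–116 mm. The robot was clear of everything, and the bystanders looked unmoved.

**What went less well:**
- **Scoop set-down:** I gripped the handle a little high, so the fingertips met the tray floor while the scoop was still an estimated 5 mm above it. The press peaked at 46 N at the wrist. I eased the grip to 3 N and opened slowly, so it settled the last few millimetres rather than being placed in full contact.
- **Lid grasp:** The fifth joint's limit ruled out approaching square to the sloping rack. I pivoted the gripper 15° along the bar to grasp the lid and kept that angle while closing.
- **Camera disagreement:** Before closing, the top and side cameras differed by about 4 mm on the lid's position. I aimed between them, and they agreed once the lid was seated.

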